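Switch the ball feeder to the green tray

TASK

The blue seesaw gate of the wooden ball feeder is tipped towards the white tray. First press its green pad down to rock the gate fully over onto the green side; only then push the orange tab aside, away from the trough, as far as it goes, so that all three wooden balls roll down the other chute and come to rest in the green tray. Use only the fingertips: never touch the balls, and leave the jar, bottle and dish where they stand.

Things in the scene. Friction and masses are not known exactly. Their poses are not given: they have to be found in the camera images.
- feeder: Plywood ball feeder, fixed. Origin on the table below the gate's pivot; x points up the feed trough (away from the robot at yaw 0), y to the white tray, z up. The aluminium chutes (tops 89 mm high) lie on either side, y = +-119 to +-168 mm, then the trays.
- trough_lip (a point): Middle of the trough floor's lower lip, 136 mm above the table, 42 mm along the feeder's x. From here the trough (48 mm wide outside) climbs 178 mm along x to a floor height of 163 mm; its walls stand 22 mm above its floor, the balls in it 30 mm.
- backstop (a point): Middle of the top edge of the plywood backstop, 176 mm above the table: an upright panel 50 mm wide along the feeder's y, 6 mm thick, at x = -42 mm. Keep the gripper clear of it when pressing the pad.
- gate (a joint): Tilt of the blue seesaw gate in rad about the feeder's x axis: 230 x 72 mm channel along the feeder's y, pivot 96 mm above the table. Negative: low on the white side (as it starts, fully over or not quite), positive: low on the green side; stops at -0.30 and +0.30. Stiff pivot: it stays where it is left; about 1.5 N on a pad moves it.
- green_pad (a point): Middle of the upper face of the green press pad (40 x 36 mm) on the robot's side of the gate at its green end, 97 mm from the pivot along the gate; it tilts with the gate. Height about 133 mm at tilt -0.30, 76 mm fully down at +0.30; free space below. The gate's channel wall rises 18 mm above the pad, 22 mm to the feeder's +x of this point.
- tab (a point): Middle of the top end of the orange tab, an upright post 16 (feeder x) x 14 mm (feeder y), 85 mm tall, beside the trough (68 mm to the feeder's +y of the trough's middle while shut); top about 227 mm above the table. It carries the stop plate that holds the balls back. A fingertip down to 35 mm below this point passes above the trough walls and the balls.
- stop (a joint): Slide of the orange tab and stop plate in m: 0 shut (start), 0.045 fully open, moving along the feeder's +y (away from the trough). Sliding friction about 1.2 N; it stays where it is left.
- green_tray (a point): Middle of the inner floor (6 mm above the table) of the green tray, 130 (feeder x) x 110 mm (feeder y), walls 70 mm high, 42 mm on the chute side. Axes as the feeder's.
- white_tray (a point): Middle of the inner floor of the white tray, the same size, on the other side.
- ball1_center (a point): Centre of a loose wooden ball, 30 mm in diameter, 11 to 17 g; first in the queue behind the stop plate at the start.
- ball2_center (a point): Centre of a loose wooden ball, 30 mm in diameter, 11 to 17 g; second in the queue behind the stop plate at the start.
- ball3_center (a point): Centre of a loose wooden ball, 30 mm in diameter, 11 to 17 g; last in the queue behind the stop plate at the start.
- ball1: The first ball (as above).
- ball2: The second ball (as above).
- ball3: The last ball (as above).
- paint_jar: Amber jar with yellow lid, 60 mm across, 85 mm high, loose; origin under its centre. Leave alone.
- squeeze_bottle: Yellow squeeze bottle with red cap, 48 mm across, 130 mm high, loose; origin under its centre. Leave alone.
- dish: Small white bowl, 72 mm across, 30 mm high, loose; origin under its centre. Leave alone.

How it is judged:
By the outcome, as a careful person would: the job done as asked, in the order asked, and still so for the second after the job is handed in, with the robot touching nothing.
It also fails if it takes over 42 s, if anything falls off the work surface, if the arm or the gripper's body presses on something with over 40 N, if the wrist force passes 120 N, or if a joint passes its speed limit or range.

ROBOT

A 6-joint arm with a two-finger parallel gripper is mounted at the origin on the work surface. World frame = base frame: x ahead of the robot, y to its left, z up, the work surface at z = 0. Lengths are in m, angles in rad, forces in N, time in s.
With the tool pointing down it reaches from about 0.35 to 0.975 m from the base axis. Payload 7.1 kg.
Tool frame: the origin (TCP) lies between the finger pads; the fingertips stand 11 mm ahead of it and the grasp point (between the pads) lies 8 mm behind it; z points along the fingers, x is the direction in which the jaws open and shut, and the axes are right-handed (so a half turn about z gives the same grasp; the last joint's range is limited). The gripper opens to 88 mm and grips with 3 to 60 N. Pads are 20 mm wide; open, the fingers measure 115 mm over their backs; the gripper's body (75 mm by 178 mm) begins 61 mm behind the grasp point.
Start: joints at [-1.335, 0.423, 1.63, -0, 1.089, -0.019], TCP at [0.158, -0.605, 0.234] pointing down, gripper open.
Joint ranges: [-3, 3], [-0.9, 2.11], [0.09, 2.58], [-1.31, 4.45], [0.11, 2.69], [-2.54, 2.54]. Speed limits (rad/s): [2.39, 2.39, 3.01, 3.14, 3.14, 3.14].

INTERFACE

Orientations are given as a unit quaternion [w, x, y, z].
In Python, from station import env, kin, optics, ticket, status gives the robot as it stands. The module is installed in compiled form; this text tells all that it offers. Calls block until the motion is done:
- env.reach(position, orientation): joint-space move of the TCP to a pose.
- env.move_l(position, ori=None, velocity=0.15): straight line of the TCP; ori=None keeps the orientation; velocity is the mean speed in m/s.
- env.move_j(angles): joint-space move.
- env.release() and env.close(effort=None): open the fingers fully, or close them until they stop; effort is the grip in N (None keeps the last).
- env.hold(seconds).
- kin.ik(position, orientation): joint angles nearest the present ones, or None.
- optics.camera(name): name is "side" or "top" or "wrist"; returns the picture (384x512x3 uint8, blue, green, red); there is no depth.
- optics.camera_model(name): a dict with "camera_matrix" (3x3 intrinsics, pixels), "k1" (the pictures are not rectified: a ray, as slopes to the right and down, at radius r is drawn at 1 + k1 r^2 times it, then the intrinsics apply), "R" (3x3) and "t" (3): a world point X has camera coordinates R X + t. Camera axes: x right, y down, z forward; pixel columns grow to the right and rows downward; lengths in m; the calibration is good to about 2 mm. A picture is of the moment at which its call begins: read the wrist's pose just before it. camera_model takes no time and is no camera call; for the wrist camera it gives the pose at the moment of the call.
A pose or a line that the arm cannot do raises env.MotionError and nothing moves.
- ticket.close_job(): hands the job in, once; it reports no verdict.
Readings, each from a call of its own:
- status.current_clock(): time.
- status.current_q(): joint angles.
- status.current_joint_vel(): joint speeds.
- status.current_tau(): joint torques, N m.
- status.current_eef_pos(): TCP position.
- status.current_tool_rot(): TCP orientation.
- status.current_wrist_force(): force on the tool from outside, world axes, zero at the start.
- status.current_ft_torque(): the same for the moment, N m.
- status.current_finger_gap(): opening from 0.0 (shut) to 1.0 (fully open).
Only numpy, scipy, OpenCV 4.12 (cv2) and the standard library are available. Lean on these libraries where they do the work, as an engineer would, in place of code of your own. Each camera call takes 0.05 s, during which the arm holds its last target. There are 200 camera calls.

## Working session

There is one attempt and no reset: what is moved stays moved. The work goes in short steps, each a Python script; the robot and the scene stay as the last script left them, time stands still between calls to the robot, and variables do not carry over. Pictures are saved under pics/ and viewed, about 8 in all and at most 12, crops included, and the job is handed in when it is done.

```bash
mkdir -p pics; cat > h.py <<'E'
import numpy as np,cv2
from station import env,kin,optics,ticket,status
def snap(n,f):
    m=optics.camera_model(n); im=optics.camera(n); cv2.imwrite(f'pics/{f}.png',im); np.savez(f'pics/{f}.npz',K=m["camera_matrix"],k=m["k1"],R=m["R"],t=m["t"]); return im
def proj(m,X):
    c=np.array(m['R'])@X+np.array(m['t']); s=c[:2]/c[2]; s=s*(1+float(m['k'])*(s@s)); K=m['K']; return np.array([K[0,0]*s[0]+K[0,2],K[1,1]*s[1]+K[1,2]])
E
python3 - <<'E'
from h import *
for n in("top","side"):
    im=snap(n,n+"0"); m=np.load(f'pics/{n}0.npz'); print(n,m['K'].tolist(),m['k'],(-m['R'].T@m['t']).round(3),m['R'].round(2).tolist())
a=cv2.imread('pics/top0.png');b=cv2.imread('pics/side0.png')
cv2.imwrite('pics/t0b.png',cv2.resize(a,(800,600),interpolation=cv2.INTER_CUBIC))
cv2.imwrite('pics/s0b.png',cv2.resize(b,(800,600),interpolation=cv2.INTER_CUBIC))
print(status.current_clock(),status.current_tool_rot())
E
```

```text
top [[492.9618480641047, 0.0, 253.65026550029066], [0.0, 492.9618480641047, 190.58023684905547], [0.0, 0.0, 1.0]] 0.061891707876698676 [0.397 0.051 1.149] [[0.03, -1.0, 0.03], [-0.98, -0.03, -0.19], [0.19, -0.02, -0.98]]
side [[350.8346398392083, 0.0, 255.38461242368956], [0.0, 350.8346398392083, 188.483568099061], [0.0, 0.0, 1.0]] -0.018677572635272296 [0.474 0.747 0.628] [[-0.99, -0.16, -0.02], [-0.08, 0.56, -0.83], [0.14, -0.81, -0.56]]
0.1 [-4.29027811e-04  7.91209137e-01 -6.11545268e-01 -5.50820038e-04]
```

View pics/t0b.png

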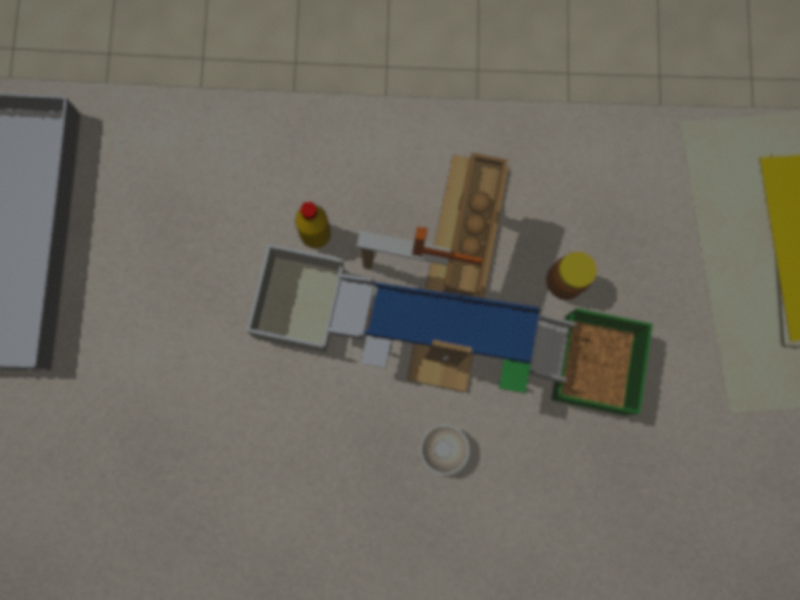

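View pics/s0b.png

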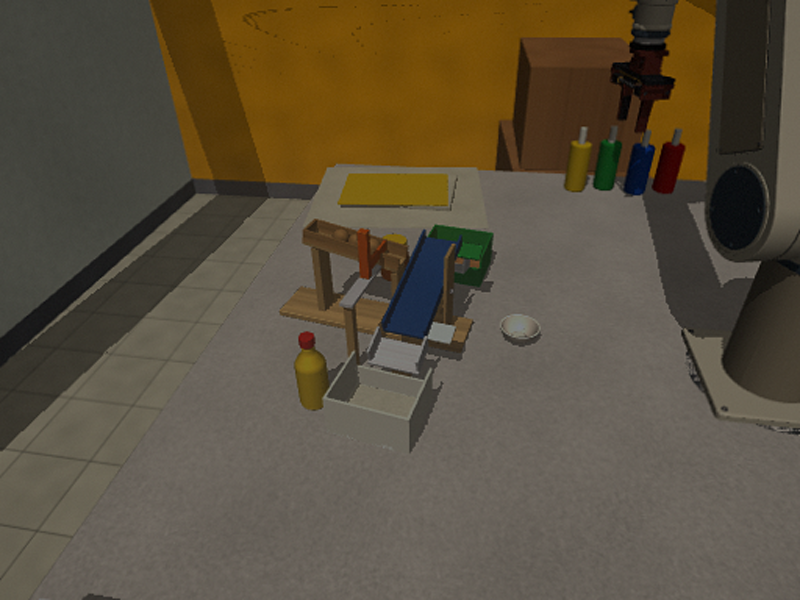

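The top view shows the feeder at about yaw −0.13, with the tab top near (421,232), the green pad near (514,376) and the backstop near (450,347). The side view agrees. I'll enlarge the top view to fit the pose.

```bash
python3 - <<'E'
import cv2
a=cv2.imread('pics/top0.png')[90:270,220:380]
a=cv2.convertScaleAbs(a,alpha=1.6)
cv2.imwrite('pics/c1.png',cv2.resize(a,None,fx=3.3,fy=3.3,interpolation=cv2.INTER_CUBIC))
b=cv2.imread('pics/side0.png')[130:240,170:320]
b=cv2.convertScaleAbs(b,alpha=1.6)
cv2.imwrite('pics/c2.png',cv2.resize(b,None,fx=5,fy=5,interpolation=cv2.INTER_CUBIC))
E
```

```text
(no output)
```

View pics/c1.png

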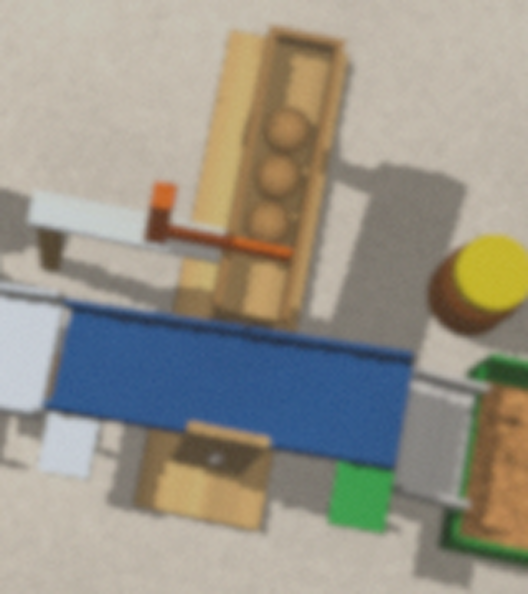

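View pics/c2.png

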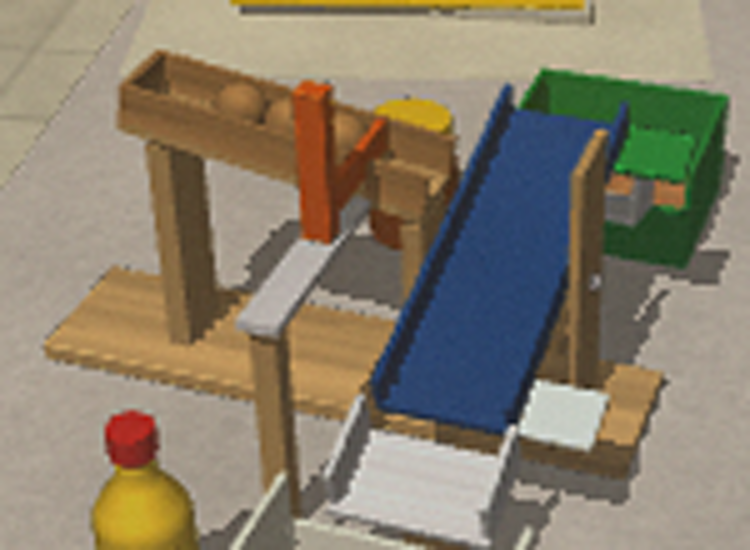

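The crops give the tab top, backstop edge, pad centres and trough end corners in both views. I'll fit the feeder pose from them.

```bash
cat > fit.py <<'E'
from h import *
from scipy.optimize import least_squares
T=dict(np.load('pics/top0.npz'));S=dict(np.load('pics/side0.npz'))
t=lambda u,v:np.array([220+u/3.3,90+v/3.3]); s=lambda u,v:np.array([170+u/5,130+v/5])
def loc(p):
    X,Y,a,xt,xp,th=p
    g=lambda y:np.array([xp,y*np.cos(th)-.0087*np.sin(th),.096+y*np.sin(th)+.0087*np.cos(th)])
    return dict(bs=np.array([-.042,0,.176]),tab=np.array([xt,.068,.227]),gp=g(-.097),wp=g(.097),f1=np.array([.220,.024,.185]),f2=np.array([.220,-.024,.185]))
def W(p,l):
    c,q=np.cos(p[2]),np.sin(p[2]); return np.array([p[0]+c*l[0]-q*l[1],p[1]+q*l[0]+c*l[1],l[2]])
obs=[('bs',T,t(229,433)),('tab',T,t(164,191)),('gp',T,t(361,496)),('wp',T,t(69,447)),('f1',T,t(275,27)),('f2',T,t(346,40)),
('tab',S,s(313,90)),('gp',S,s(657,153)),('wp',S,s(565,413)),('f1',S,s(120,92)),('f2',S,s(161,52)),('bs',S,s(602,136))]
def res(p):
    L=loc(p); return np.concatenate([proj(m,W(p,L[k]))-o for k,m,o in obs])
E
python3 - <<'E'
from fit import *
r=least_squares(res,[.55,0,-.13,.06,-.056,-.3],loss='soft_l1'); p=r.x
print(p.round(4)); e=res(p).reshape(-1,2)
for o,x in zip(obs,e): print(o[0],x.round(1))
L=loc(p); print({k:W(p,v).round(4).tolist() for k,v in L.items()}); np.save('p.npy',p)
E
```

```text
[ 0.5655 -0.0478 -0.1732  0.0872 -0.0533 -0.2492]
bs [0.  2.6]
tab [0.3 0.7]
gp [0.3 0.8]
wp [-0.  0.]
f1 [-1.1 -0.4]
f2 [0.1 0.3]
tab [-0.8 -0.4]
gp [-0.4 -0.3]
wp [-0.4  0. ]
f1 [-0.3 -1.1]
f2 [-0.5 -0.7]
bs [-0.9  3.3]
{'bs': [0.5241, -0.0406, 0.176], 'tab': [0.6631, 0.0042, 0.227], 'gp': [0.4971, -0.1291, 0.1284], 'wp': [0.5295, 0.0561, 0.0805], 'f1': [0.7863, -0.0621, 0.185], 'f2': [0.7781, -0.1093, 0.185]}
```

```bash
cat >> fit.py <<'E'
p=np.load('p.npy') if __import__('os').path.exists('p.npy') else None
def Q(a): return [0,np.cos(a/2),np.sin(a/2),0]
def tip(x,y,z): w=W(p,np.array([x,y,z+.011])); return w.tolist()
E
python3 - <<'E'
from fit import *
q=Q(p[2])
env.close(10)
env.reach(tip(-.056,-.098,.23),q)
env.move_l(tip(-.056,-.098,.165),velocity=.15)
im=snap("wrist","w1"); m=dict(np.load('pics/w1.npz'))
for k,v in loc(p).items(): print(k,proj(m,W(p,v)).round(0)*1.5)
print(status.current_clock(),status.current_eef_pos(),status.current_wrist_force(),status.current_finger_gap())
cv2.imwrite('pics/w1b.png',cv2.resize(cv2.convertScaleAbs(im,alpha=1.4),None,fx=1.5,fy=1.5))
E
```

```text
bs [439.5  61.5]
tab [1264.5 -412.5]
gp [397.5 315. ]
wp [ 397.5 -153. ]
f1 [1390.5  -16.5]
f2 [1317.   160.5]
4.15 [ 0.49406807 -0.13511538  0.17675376] [0.03148171 0.27239029 0.49572778] 0.003726482433492689
```

View pics/w1b.png

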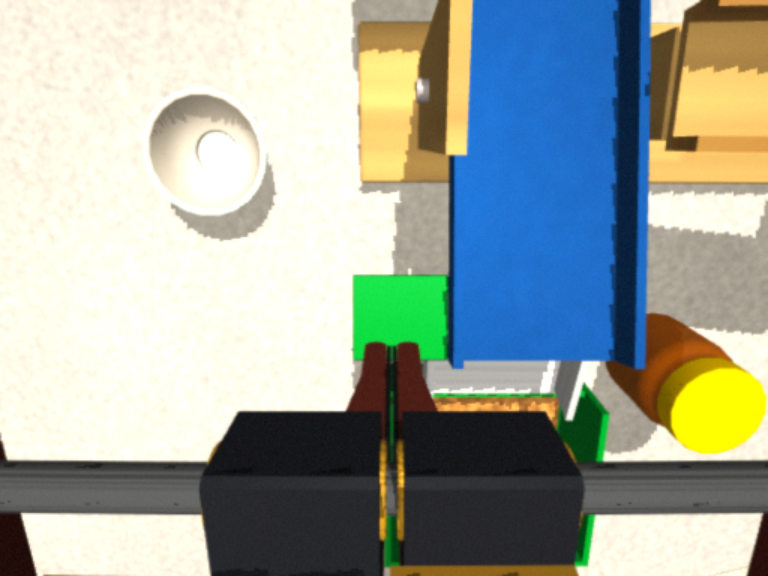

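The wrist view shows the green pad centre at (401,317), against a predicted (397,315), so the fit is good to about 1–2 mm. Its edges run parallel to the jaws. Now I'll press the pad.

```bash
python3 - <<'E'
from fit import *
env.move_l(tip(-.056,-.098,.140),velocity=.1)
z=.140
env.move_l(tip(-.056,-.098,.088),velocity=.06); z=.088
print(status.current_wrist_force())
while z>.066:
    z-=.002; env.move_l(tip(-.056,-.098,z),velocity=.03)
    f=status.current_wrist_force(); print(round(z,3),f.round(1),np.round(status.current_eef_pos()[2]-.011,4))
    if f[2]>9: break
env.move_l(tip(-.056,-.098,.15),velocity=.15)
env.move_l(tip(-.056,-.098,.245),velocity=.2)
im=snap("top","t2");s2=snap("side","s2"); print(status.current_clock())
for n,c in(("top",(slice(180,260),slice(200,430))),):
    cv2.imwrite('pics/c3.png',cv2.resize(cv2.convertScaleAbs(s2[130:240,170:320],alpha=1.6),None,fx=5,fy=5,interpolation=cv2.INTER_CUBIC))
S2=dict(np.load('pics/s2.npz'))
for th in(.2,.25,.3):
    r=p.copy(); r[5]=th; L=loc(r); print(th,[((proj(S2,W(r,L[k]))-[170,130])*5).round(0) for k in('gp','wp')])
E
```

```text
[ 0.06784834 -0.29386016  0.43333033]
0.086 [ 0.5 -0.3 -0.6] 0.0862
0.084 [-0.2 -0.6  0. ] 0.084
0.082 [ 0.7 -0.5  0.6] 0.0819
0.08 [0.1 0.2 0.1] 0.0799
0.078 [-0.4  0.7  3.7] 0.0781
0.076 [-4.6  2.5 20.7] 0.0774
8.4333
0.2 [array([653., 212.]), array([567., 340.])]
0.25 [array([652., 219.]), array([568., 331.])]
0.3 [array([651., 227.]), array([569., 321.])]
```

View pics/c3.png

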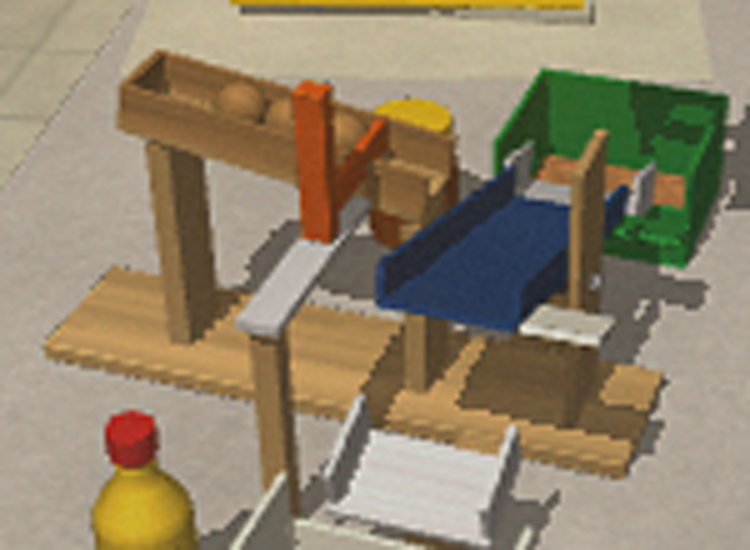

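The white pad is now at (568,323), which matches tilt +0.30. The 20 N rise during the press confirms the hard stop. The tab is untouched and the balls are still held. Next I'll push the tab.

```bash
python3 - <<'E'
from fit import *
x=p[3]; z=.205
env.move_l(tip(x,.032,.250),velocity=.2)
env.move_l(tip(x,.032,z),velocity=.1)
env.move_l(tip(x,.085,z),velocity=.07)
print(status.current_wrist_force(),status.current_clock())
n=np.array([-np.sin(p[2]),np.cos(p[2])]);y=.085
while y<.115:
    y+=.0025; env.move_l(tip(x,y,z),velocity=.04)
    f=status.current_wrist_force()[:2]@n; print(round(y,4),round(f,1))
    if f<-8: break
env.move_l(tip(x,y-.008,z),velocity=.08)
env.move_l(tip(x,y-.008,.28),velocity=.2)
env.hold(1.5)
s=snap("side","s3");t=snap("top","t3");print(status.current_clock())
a=cv2.resize(cv2.convertScaleAbs(s[130:270,170:330],alpha=1.6),(400,350))
b=cv2.resize(cv2.convertScaleAbs(t[90:270,220:425],alpha=1.6),(400,350))
cv2.imwrite('pics/c4.png',np.hstack([a,b]))
E
```

```text
[-0.87222158 -0.33409149 -0.08323598] 11.0583
0.0875 0.4
0.09 -0.4
0.0925 -0.2
0.095 -0.8
0.0975 -9.8
14.6833
```

View pics/c4.png

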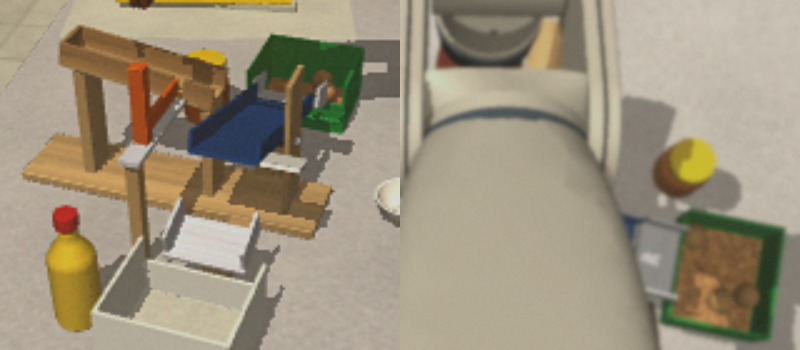

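The tab is fully open and the trough looks empty. At least two balls are in the green tray, but the arm hides part of the view. I'll retreat and check.

```bash
python3 - <<'E'
from fit import *
env.move_l(tip(p[3],.0,.33),velocity=.25)
env.reach([.158,-.605,.30],Q(-1.3))
s=snap("side","s4");t=snap("top","t4");print(status.current_clock(),status.current_wrist_force())
a=cv2.resize(cv2.convertScaleAbs(s[165:195,265:310],alpha=1.8),(400,267),interpolation=cv2.INTER_CUBIC)
a=np.vstack([a,cv2.resize(cv2.convertScaleAbs(t[195:265,350:425],alpha=1.8),(400,333),interpolation=cv2.INTER_CUBIC)])
b=cv2.resize(cv2.convertScaleAbs(t[90:300,150:425],alpha=1.6),(400,600),interpolation=cv2.INTER_CUBIC)
cv2.imwrite('pics/c5.png',np.hstack([a,b]))
E
```

```text
17.9417 [-0.49324038  0.24340266 -0.21362661]
```

View pics/c5.png

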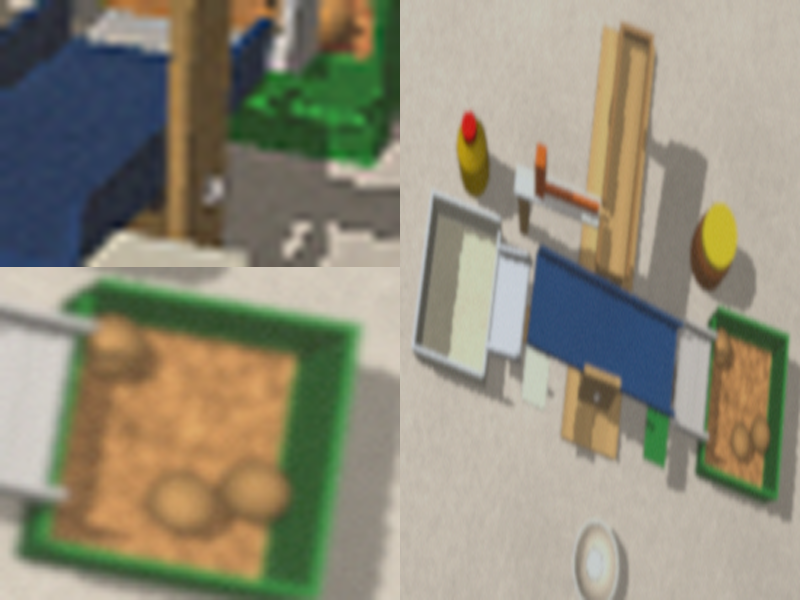

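All three balls are in the green tray: one at (118,345), two at (183,500) and (255,490) in the crop. As a last check, I'll compare the tab's image position with full travel, check that the balls are at rest, then hand in.

```bash
python3 - <<'E'
from fit import *
m=dict(np.load('pics/t4.npz')); L=loc(p)['tab']
t0=cv2.imread('pics/top0.png').astype(int);t4=cv2.imread('pics/t4.png').astype(int)
def c(a):
    M=((a[...,2]>110)&(a[...,1]<.55*a[...,2])&(a[...,0]<60)); M[:, :215]=0; M[:,300:]=0; M[:130]=0;M[180:]=0
    return np.argwhere(M)[:,::-1].mean(0).round(1), M.sum()
print(c(t0),c(t4),proj(m,W(p,L)).round(1),proj(m,W(p,L+[0,.045,0])).round(1))
env.hold(.5); t5=snap("top","t5").astype(int); print(abs(t5-t4)[195:265,350:425].mean(),abs(t5-t4)[0:60].mean())
ticket.close_job()
E
```

```text
(array([271.8, 150.4]), np.int64(21)) (array([246.6, 144.6]), np.int64(23)) [270.  148.6] [247.3 143.9]
0.9184761904761904 0.7299370659722222
the job is handed in; nothing more can be done
```

I pressed the green pad first, rocking the gate fully over to the green side. Then I pushed the orange tab all the way open with the closed fingertips, and handed the job in at about 18.5 s.

**Last checks:**
- **Gate:** the press met a hard stop at about 21 N, and the white pad in the side view matched +0.30 rad.
- **Tab:** it met its end stop at about 10 N. In the top view it had shifted about 26 px; full travel should be about 23 px, so that fits fully open to within my measuring error.
- **Balls:** all three are in the green tray with the trough empty. Two pictures about 0.5 s apart differed by little more than image noise, so they look at rest.
- **Jar, bottle and dish:** they stand where they were by eye; I did not measure them. The arm was clear of everything at hand-in.

**One disagreement:** the backstop's top edge showed about 3 px off my pose fit, while every other point agreed to about 1 px. I kept extra clearance from it, and the forces I read showed no contact beyond the two end stops.

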